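# Hold the shaker's sprung jar clamp open on its stop

### The job

The jar on the bench shaker is ready to be changed. Take the upright handle of the sprung clamp arm, swing the arm away from the jar against its spring until you feel it come up against the rubber-sleeved stop post, and finish while still holding it there, kept firmly against the stop but without wrenching it, so that a colleague can lift the jar out. Leave the jar standing in its seat and the small things round the shaker where they are.

Things in the scene. Friction and masses are not known exactly. Their poses are not given: they have to be found in the camera images.
- clamp_arm (a joint): Swing of the clamp arm about its upright pivot, rad: about 0 closed on the jar, growing as it opens (counter-clockwise from above). A spring drives it shut with 0.4 N m at 0 and 0.5 N m more per rad (2.5 N at the handle shut, 5 to 7 N at the stop). The stop is met between 0.83 and 1.37, set anew each time; 4 to 10 N at the handle beyond the spring holds it well on the stop, over 30 N strains it.
- handle (a point): Middle of the grip of the clamp arm's upright, round, black, tapered handle: 16 to 18 mm thick, 77 mm tall, open all round and on top; this point lies 29 mm below its top and 48 mm above the arm's upper plate, 198 mm above the table. It travels on a level circle of radius 160 mm about the pivot. The arm is a cage of two steel plates, 18 mm wide, with a rubber roller between them that bears on the jar.
- pivot (a point): Point on the upright axis on which the clamp arm turns, at the height of the arm's upper plate (147 mm above the table, 51 mm below point handle). Fixed to the shaker; local x points from the shaker's front panel to its rear, and the closed arm points along -x.
- stop: Stop post of the clamp arm: a fixed 14 mm post with a rubber sleeve and a brass nut, 50 mm tall, clamped in the curved slot of a steel quadrant on the tray. The origin lies on the arm's pivot axis at the top of the tray (78 mm above the table); the post stands 60 mm out from it along local x. The side of the arm's lower plate (9 mm half width) meets the sleeve when the arm's centre line is about 0.27 rad short of the post's direction.
- jar: Clear specimen jar with a yellow screw lid, 73 mm across, 123 mm tall, about 0.2 kg, loose, standing on the shaker's rubber pad between two rubber-sleeved posts and the arm's roller. Origin at the centre of its underside, 80 mm above the table; its lid's top is 203 mm above the table.
- lid: Bystander: loose yellow jar lid, 64 mm across, 18 mm tall, on the table right of the shaker. Origin at the centre of its underside.
- dropper: Bystander: loose brown dropper bottle, 34 mm across, 78 mm tall, on the table right of the shaker. Origin at the centre of its underside.
- petri: Bystander: loose covered dish, 65 mm across, 14 mm tall, on the table left of the shaker. Origin at the centre of its underside.
- tape: Bystander: loose roll of tape, 100 mm across, 25 mm tall, near the right edge of the table. Origin at the centre of its underside.
There are look-alikes about, which are no part of the job. Leave any purple look-alike of the jar alone.

How it is judged:
On the way:
1. the arm is swung clear of the jar by the robot's fingers (value of joint clamp_arm above 0.3 rad and contact force between the fingers and clamp_arm above 0.5 N), for 0.1 s.
At the end, for the whole second after the job is handed in: The robot's fingers still hold the clamp arm (more than 1 N) against its stop post (the arm bears on the post with more than 2 N), the arm is off the jar, and the jar stands upright within 12 mm of where it started (contact force between clamp_arm and stop above 2 N and contact force between the fingers and clamp_arm above 1 N and value of joint clamp_arm above 0.8 rad and contact force between clamp_arm and jar below 0.1 N and distance of jar from where it was at the start of the episode below 0.012 m and angle between jar's own z axis and vertical below 0.1 rad); the arm keeps its last pose, push and grip.
It fails at once if the arm was wrenched against its stop (more than 90 N on the post) (contact force between clamp_arm and stop above 90 N).
It fails at once if the jar was pushed out of its seat or tipped (distance of jar from where it was at the start of the episode above 0.02 m or angle between jar's own z axis and vertical above 0.2 rad).
It fails at once if a bystander was moved more than 30 mm (distance of any of lid, dropper, petri, tape from where it was at the start of the episode above 0.03 m).
It also fails if it takes over 45 s, if anything falls off the work surface, if the arm or the gripper's body presses on something with over 40 N, if the wrist force passes 120 N, or if a joint passes its speed limit or range.

### The arm

A 7-joint arm with a two-finger parallel gripper is mounted at the origin on a cart in front of the work surface, level with it; the furniture and walls round the work are solid. World frame = base frame: x ahead of the robot, y to its left, z up, the work surface at z = 0. Lengths are in m, angles in rad, forces in N, time in s.
With the tool pointing down it reaches from about 0.35 to 0.9 m from the base axis. Payload 8.1 kg.
Tool frame: the origin (TCP) lies between the finger pads; the fingertips stand ctrl.nose_length ahead of it and the grasp point (between the pads) lies 6 mm ahead of it (ctrl.nose_length is the distance from the TCP to the fingertips, in m); z points along the fingers, y is the direction in which the jaws open and shut (so a half turn about z gives the same grasp; the last joint's range is limited). The gripper opens to 92 mm and grips with 3 to 60 N. Pads are 19 mm wide; open, the fingers measure 130 mm over their backs; the gripper's body (75 mm by 190 mm) begins 47 mm behind the grasp point.
Start: joints at [1.19, 0.434, 0.025, 1.573, -0.012, 1.134, -0.075], TCP at [0.171, -0.601, 0.252] pointing down, gripper open.
Joint ranges: [-2.62, 2.62], [-0.44, 2.09], [-1.27, 1.32], [0.08, 2.57], [-1.32, 4.46], [0.12, 2], [-2.74, 2.74]. Speed limits (rad/s): [2.22, 2.22, 3.01, 3.01, 3.14, 3.14, 3.14].

### API

Orientations are given as a unit quaternion [w, x, y, z].
In Python, from workcell import ctrl gives the robot as it stands.
- The arm moves only by the tool arm_command, never from a script. Its argument "commands" is a list of rows, each an object with "slide": the shift along the tool's x, y, z in mm, a list of three; "dr": the turn, a rotation vector about the tool's x, y, z in degrees, a list of three. A call has 1 to 10 rows; each row is the pose to reach, as a shift and turn from the pose commanded when the call began, along the tool's axes at that moment; what a row does not reach only later rows make up. A row lasts 1/12 s, in which the tool goes at most 41.7 mm and 7.16 degrees, less where a joint would pass 70% of its speed; a pose out of reach is approached as far as the arm can. A call with a gripper value outside its range is refused whole. "gripper" is the closure, from -1 (fully open) to 1 (shut), set as the call begins (left out, the last holds). The fingers move at their own pace and stop on an object; "squeeze" is the grip in N (left out, the last holds). Time passes only in rows, so rows that repeat a pose let the fingers close. It gives the time, the measured TCP pose, the force and the opening at its end, in the units of the state.
- ctrl.observe(): the state, without advancing time (a new reading comes with each control period).
- ctrl.grab_frame(name): name is "side" or "top" or "wrist"; returns (picture, depth): 400x640x3 uint8, red, green, blue; 400x640 float32, m along the optical axis (not along the pixel's ray), 0 where there is no reading.
- ctrl.camera_params(name): a dict with "fx", "fy", "cx", "cy" (pixels), "k1" (the pictures are not rectified: a ray, as slopes to the right and down, at radius r is drawn at 1 + k1 r^2 times it, then the intrinsics apply), "world_from_camera" (4x4, takes a point from camera to world coordinates). Camera axes: x right, y down, z forward; pixel columns grow to the right and rows downward; lengths in m; the calibration is good to about 2 mm. A picture is of the moment at which its call begins: read the wrist's pose just before it. camera_params takes no time and is no camera call; for the wrist camera it gives the pose at the moment of the call.
- ctrl.close_job(): hands the job in, once; it reports no verdict.
The state is a dict: "clock": time; "joint_positions": joint angles; "qvel": joint speeds; "joint_efforts": joint torques, N m; "tool_pos": TCP position; "orientation": TCP orientation; "contact_force": force on the tool from outside, world axes, zero at the start; "ft_torque": the same for the moment, N m; "width": finger opening in m.
Only numpy, scipy, OpenCV 4.12 (cv2) and the standard library are available. Lean on these libraries where they do the work, as an engineer would, in place of code of your own. Each camera call takes 0.05 s, during which the arm holds its last target.

## Working session

There is one attempt and no reset: what is moved stays moved. The work goes in short steps, Python scripts to look and compute and a tool call to move; the robot and the scene stay as the last step left them, time stands still between calls to the robot, and variables do not carry over. Pictures are saved under pics/ and viewed, and the job is handed in when it is done.

Besides the shell and the picture viewer there is one more tool, called after "Request:" in YAML: its name, and indented under it one key for each argument. arm_command: Moves the arm, as the interface text tells. Its arguments: {"type":"object","properties":{"commands":{"type":"array","items":{"type":"object","properties":{"slide":{"type":"array","items":{"type":"number"}},"dr":{"type":"array","items":{"type":"number"}}}}},"gripper":{"type":"number"},"squeeze":{"type":"number"}},"required":["commands"]}

```bash
mkdir -p pics; ls; python3 - <<'E'
from workcell import ctrl
import cv2,numpy as np
print(ctrl.observe(), ctrl.nose_length)
for n in ["top","side","wrist"]:
    p=ctrl.camera_params(n); print(n,p)
    im,d=ctrl.grab_frame(n); cv2.imwrite(f"pics/{n}0.png",im[:,:,::-1]); np.save(f"{n}0.npy",d)
E
```

```text
pics
{'clock': 0.0, 'joint_positions': array([ 1.19040848,  0.43522268,  0.02497646,  1.57407872, -0.01161751,
        1.13400057, -0.07508796]), 'qvel': array([ 0.00015795, -0.00199947,  0.00034494,  0.00190849, -0.00060561,
       -0.00112396,  0.00069502]), 'joint_efforts': array([-9.65665640e-05, -6.67846799e+01,  9.84764881e-01, -3.14459825e+01,
       -6.04724418e-02,  4.31815325e-02,  1.76308531e-04]), 'tool_pos': array([ 0.17121781, -0.60060669,  0.25095227]), 'orientation': array([-7.63102002e-04,  9.90374151e-01,  1.38413980e-01, -1.71155310e-04]), 'contact_force': array([-1.13726196, -0.35447864,  0.01447209]), 'ft_torque': array([0.01165815, 0.04241601, 0.02981337]), 'width': 0.09179503741490794} 0.025
top {'fx': 448.0319738199552, 'fy': 448.0319738199552, 'cx': 318.35049732634286, 'cy': 197.30275498844182, 'k1': -0.038406499180676484, 'world_from_camera': array([[ 0.02268864, -0.99457978,  0.10147064,  0.42121078],
       [-0.99972517, -0.02197218,  0.00817301, -0.06647044],
       [-0.00589918, -0.10162819, -0.99480496,  1.23996678],
       [ 0.        ,  0.        ,  0.        ,  1.        ]])}
side {'fx': 431.044649263481, 'fy': 431.044649263481, 'cx': 319.5432316442998, 'cy': 192.64281531593252, 'k1': -0.03080574265518887, 'world_from_camera': array([[ 0.98790918, -0.08365153,  0.13052919,  0.41454894],
       [-0.15311577, -0.39442778,  0.90608073, -0.94022104],
       [-0.0243107 , -0.91511155, -0.40246719,  0.5521115 ],
       [ 0.        ,  0.        ,  0.        ,  1.        ]])}
wrist {'fx': 306.37378535729414, 'fy': 306.37378535729414, 'cx': 317.9038983676979, 'cy': 202.69270273858731, 'k1': -0.051859187938898745, 'world_from_camera': array([[ 0.27383635, -0.91626198, -0.29236561,  0.25059684],
       [-0.96177575, -0.26120383, -0.08221903, -0.57836699],
       [-0.00103285,  0.30370471, -0.95276565,  0.38323975],
       [ 0.        ,  0.        ,  0.        ,  1.        ]])}
```

View pics/top0.png

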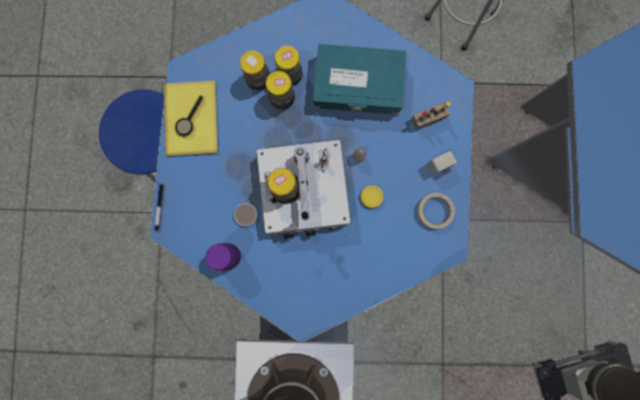

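View pics/side0.png

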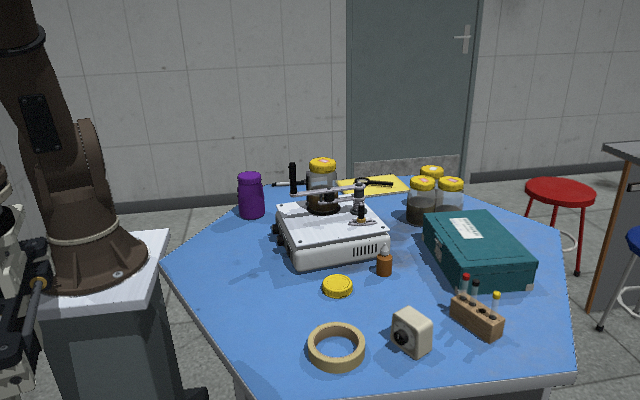

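View pics/wrist0.png

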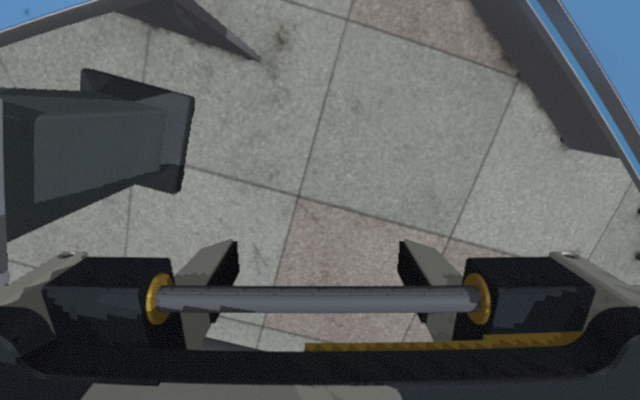

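The top view shows the shaker at about (303,187), with the arm running from about (302,153) to the black handle at about (305,214). The seated jar's lid is at (283,184). Its look-alikes are three more yellow-lidded jars at (253,62), (288,57) and (279,88), and a purple one at (222,257). The side view shows the black handle at (293,178). Next I'll enlarge both.

```bash
python3 - <<'E'
import cv2,numpy as np
a=cv2.imread("pics/top0.png")[130:250,240:400]; b=cv2.imread("pics/side0.png")[145:275,255:405]
cv2.imwrite("pics/topc.png",cv2.resize(a,None,fx=5,fy=5,interpolation=cv2.INTER_CUBIC))
cv2.imwrite("pics/sidec.png",cv2.resize(b,None,fx=4.5,fy=4.5,interpolation=cv2.INTER_CUBIC))
E
```

```text
(no output)
```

View pics/topc.png

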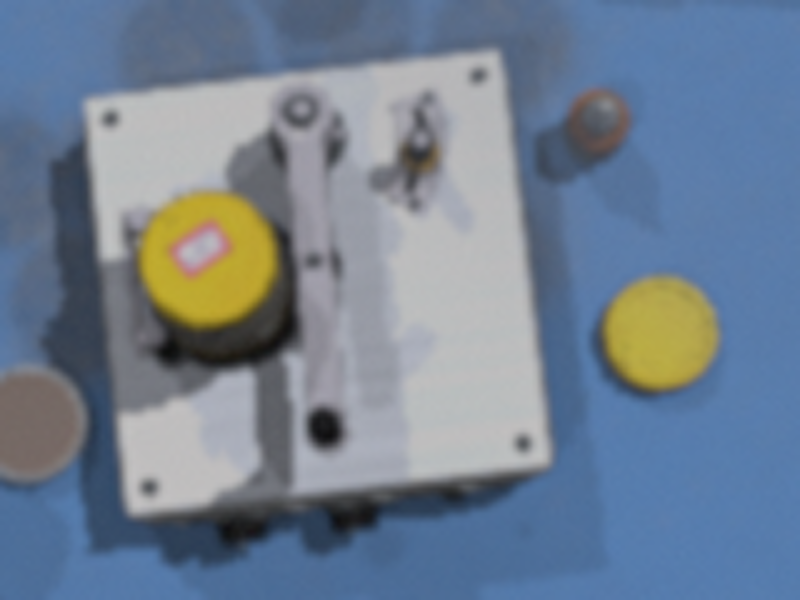

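View pics/sidec.png

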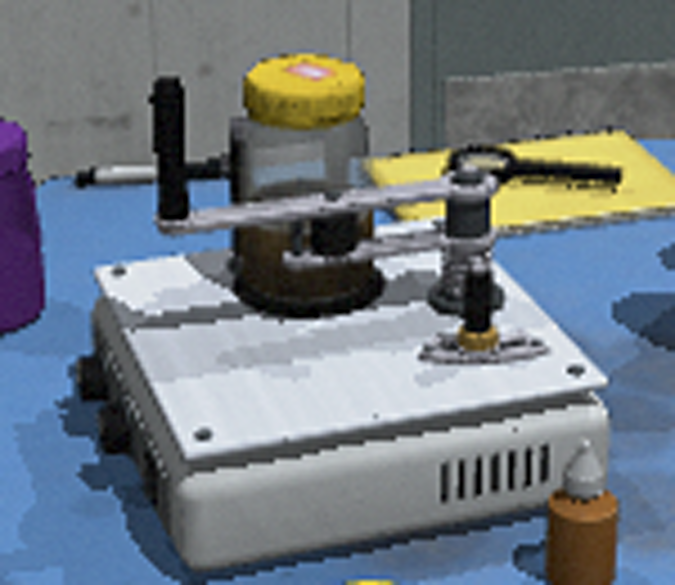

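Enlarged: in the top view the handle top is at (305,215), the pivot cap at (300,151.6) and the stop post at (324,158). In the side view the handle runs from (292.8,162.8) to (293.2,193). The jar meant is the one whose lid is at (281,181), since it stands on the shaker against the arm. Now I'll triangulate.

```bash
cat > h.py <<'E'
import numpy as np,cv2
from workcell import ctrl
def ray(n,u,v,p=None):
    p=p or ctrl.camera_params(n)
    xd=np.array([(u-p['cx'])/p['fx'],(v-p['cy'])/p['fy']]); x=xd.copy()
    for _ in range(20): x=xd/(1+p['k1']*(x@x))
    T=np.array(p['world_from_camera']); return T[:3,3],T[:3,:3]@np.array([x[0],x[1],1.])
def tri(rs):
    A=np.zeros((3,3));b=np.zeros(3)
    for o,d in rs:
        d=d/np.linalg.norm(d);M=np.eye(3)-np.outer(d,d);A+=M;b+=M@o
    X=np.linalg.solve(A,b)
    return X,[np.linalg.norm(np.cross(X-o,d/np.linalg.norm(d))) for o,d in rs]
def atz(n,u,v,z,p=None):
    o,d=ray(n,u,v,p); return o+d*(z-o[2])/d[2]
def proj(n,X,p=None):
    p=p or ctrl.camera_params(n);T=np.array(p['world_from_camera']);c=T[:3,:3].T@(np.array(X)-T[:3,3]);s=c[:2]/c[2]
    s=s*(1+p['k1']*(s@s));return [p['fx']*s[0]+p['cx'],p['fy']*s[1]+p['cy']]
E
python3 - <<'E'
from h import *
print("handle top",tri([ray('top',305,214.8),ray('side',292.8,162.6)]), atz('top',305,214.8,.227))
print("pivot cap",tri([ray('top',300,151.6),ray('side',359.4,184.5)]), atz('top',300,151.6,.15))
print("post",tri([ray('top',324,157.5),ray('side',361.5,205)]), atz('top',324,157.5,.128))
d=np.load('top0.npy'); print(d[210:220,300:310].min(), d[182,281])
print('jar',atz('top',281.5,181.5,.203),'drop',atz('top',360,154,.078),'petri',atz('top',245,214.5,.014))
E
```

```text
handle top (array([ 0.48558573, -0.02888378,  0.2262421 ]), [np.float64(0.0014872159081620133), np.float64(0.001487215908161944)]) [ 0.48405115 -0.02882902  0.227     ]
pivot cap (array([ 0.6452447 , -0.00970767,  0.15120935]), [np.float64(0.0005206966376763119), np.float64(0.0005206966376761419)]) [ 0.64496816 -0.00956712  0.15      ]
post (array([ 0.63638337, -0.0693109 ,  0.12539728]), [np.float64(0.00020294960713523934), np.float64(0.00020294960713530447)]) [ 0.6356772 -0.0692727  0.128    ]
0.0 1.0491791
jar [0.5621914  0.02898612 0.203     ] drop [ 0.65675223 -0.16397851  0.078     ] petri [0.49436326 0.14386419 0.014     ]
```

Radius is 0.161 m and heights match the text. The closed arm direction is about -3.02 rad and the post about -1.72 rad, so the stop should come at about 1.03 rad. Now I'll rise and go above the handle.

Request:
arm_command:
  commands:
    - {"slide":[0,0,-40]}
    - {"slide":[14,-14,-70]}
    - {"slide":[40,-40,-80]}
    - {"slide":[68,-68,-80]}
    - {"slide":[96,-96,-80]}
    - {"slide":[124,-124,-80]}
    - {"slide":[152,-152,-80]}
    - {"slide":[180,-180,-80]}
    - {"slide":[208,-208,-80]}
    - {"slide":[236,-236,-80]}
  gripper: -1
  squeeze: 30

```text
validation failed for argument at $.co...
```

Request:
arm_command:
  commands:
    - {"slide":[28,-28,0]}
    - {"slide":[56,-56,0]}
    - {"slide":[84,-84,0]}
    - {"slide":[112,-112,0]}
    - {"slide":[135,-138,0]}
    - {"slide":[155,-160,0]}
    - {"slide":[170,-180,0]}
    - {"slide":[180,-190,0]}
    - {"slide":[180,-190,0]}
    - {"slide":[180,-190,0]}

```text
validation failed for argument at $.co...
```

```bash
python3 - <<'E'
from h import *
s=ctrl.observe();print(s)
p=ctrl.camera_params('wrist')
import pickle;pickle.dump(p,open('w1.pkl','wb'))
im,d=ctrl.grab_frame('wrist');cv2.imwrite('pics/w1.png',im[:,:,::-1])
print(proj('wrist',[.485,-.029,.227],p),proj('wrist',[.485,-.029,.15],p))
E
```

```text
{'clock': 0.15, 'joint_positions': array([ 1.19036277,  0.43505323,  0.02497163,  1.57387307, -0.01159821,
        1.13400764, -0.07512246]), 'qvel': array([-0.00014256, -0.00161918, -0.00015632, -0.00153446, -0.00024624,
        0.00073006, -0.00062699]), 'joint_efforts': array([ 2.21669798e-03, -6.68267512e+01,  9.86469425e-01, -3.14698935e+01,
       -6.04326418e-02,  3.94621154e-02,  9.91110323e-05]), 'tool_pos': array([ 0.17128142, -0.60070224,  0.25113705]), 'orientation': array([-5.82302028e-04,  9.90372481e-01,  1.38426842e-01, -1.36891762e-04]), 'contact_force': array([-1.59979313,  0.03601689,  0.427012  ]), 'ft_torque': array([-0.00169406, -0.0019334 , -0.04242156]), 'width': 0.0916492267889672}
[np.float64(60663.73007365187), np.float64(52958.25370066851)] [np.float64(1311.4033549247818), np.float64(1121.4133800995564)]
```

View pics/w1.png

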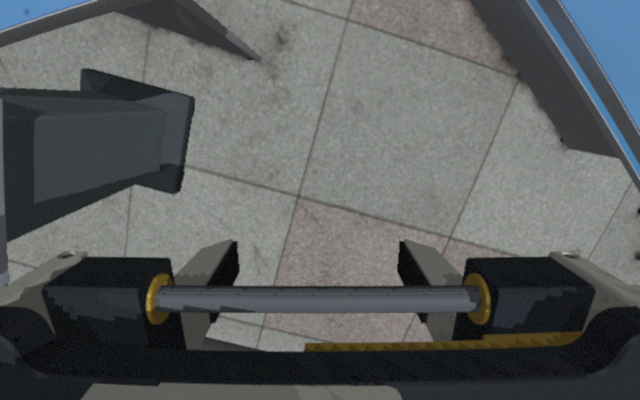

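The call was refused and nothing moved (the wrist still sees only floor). Probably "dr" is required in every row.

Request:
arm_command:
  commands:
    - {"slide":[0,0,-40],"dr":[0,0,0]}
    - {"slide":[14,-14,-70],"dr":[0,0,0]}
    - {"slide":[40,-40,-80],"dr":[0,0,0]}
    - {"slide":[68,-68,-80],"dr":[0,0,0]}
    - {"slide":[96,-96,-80],"dr":[0,0,0]}
    - {"slide":[124,-124,-80],"dr":[0,0,0]}
    - {"slide":[152,-152,-80],"dr":[0,0,0]}
    - {"slide":[180,-180,-80],"dr":[0,0,0]}
    - {"slide":[208,-208,-80],"dr":[0,0,0]}
    - {"slide":[236,-236,-80],"dr":[0,0,0]}
  gripper: -1
  squeeze: 30

```text
clock: 1.03
tool_pos: [0.334, -0.3075, 0.3318]
orientation: [0.0, 0.99, 0.138, 0.0]
contact_force: [0.6, 0.1, -0.2]
width: 0.0917
```

Request:
arm_command:
  commands:
    - {"slide":[28,-28,0],"dr":[0,0,0]}
    - {"slide":[56,-56,0],"dr":[0,0,3]}
    - {"slide":[84,-84,0],"dr":[0,0,5]}
    - {"slide":[112,-112,0],"dr":[0,0,7]}
    - {"slide":[138,-140,0],"dr":[0,0,9]}
    - {"slide":[164,-168,0],"dr":[0,0,9]}
    - {"slide":[190,-196,0],"dr":[0,0,9]}
    - {"slide":[210,-217,0],"dr":[0,0,9]}
    - {"slide":[222,-227,0],"dr":[0,0,9]}
    - {"slide":[222,-227,0],"dr":[0,0,9]}

```text
clock: 1.87
tool_pos: [0.4861, -0.0262, 0.3316]
orientation: [-0.001, 0.998, 0.063, 0.0]
contact_force: [0.3, -0.3, -0.2]
width: 0.0917
```

```bash
python3 - <<'E'
from h import *
s=ctrl.observe();print(s['tool_pos'],s['orientation'],s['joint_positions'],s['contact_force'])
p=ctrl.camera_params('wrist')
import pickle;pickle.dump(p,open('w1.pkl','wb'))
im,d=ctrl.grab_frame('wrist');cv2.imwrite('pics/w1b.png',im[:,:,::-1])
print(proj('wrist',[.485,-.029,.227],p),proj('wrist',[.485,-.029,.15],p))
E
```

```text
[ 0.48612367 -0.02618402  0.3316105 ] [-9.04497658e-04  9.98005102e-01  6.31261504e-02  2.96157634e-04] [ 0.32458892  0.18318544 -0.4448364   1.74474482  0.08133652  1.23150398
 -1.58525877] [ 0.28043654 -0.29590525 -0.23411294]
[np.float64(321.08053260477516), np.float64(212.6149032601434)] [np.float64(320.4557624120509), np.float64(188.36213436160142)]
```

View pics/w1b.png

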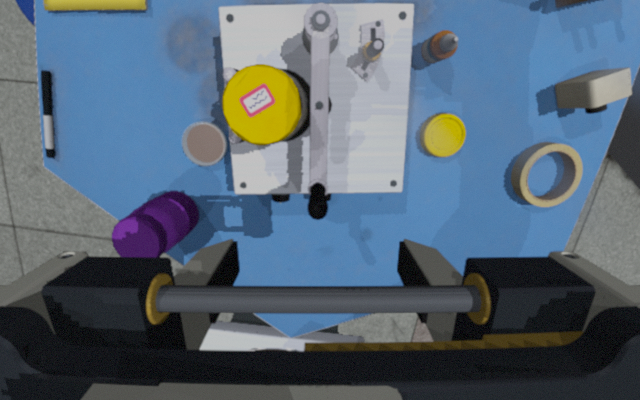

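The wrist view shows the handle top at about (318,209), the pivot at (320,20) and the stop post nut at (375,43). The jar lid is at (264,104). Next: crop and re-triangulate.

```bash
python3 - <<'E'
from h import *
import pickle;p=pickle.load(open('w1.pkl','rb'))
im=cv2.imread('pics/w1b.png');cv2.imwrite('pics/w1c.png',cv2.resize(im[0:230,260:440],None,fx=2.6,fy=2.6,interpolation=cv2.INTER_CUBIC))
c=cv2.resize(im[175:225,290:350],None,fx=10,fy=10,interpolation=cv2.INTER_CUBIC);cv2.imwrite('pics/w1d.png',c)
for v in (205,207,209): print(v,tri([ray('top',305,214.8),ray('side',292.8,162.6),ray('wrist',318,v,p)]),atz('wrist',318,v,.227,p))
print('piv',atz('wrist',320,20,.152,p),'post',atz('wrist',375,43,.128,p))
E
```

```text
205 (array([ 0.48716398, -0.0270547 ,  0.22428205]), [np.float64(0.0033776968411014054), np.float64(0.0012876092993714013), np.float64(0.0032450600800487182)]) [ 0.49119571 -0.02566895  0.227     ]
207 (array([ 0.48665217, -0.0272369 ,  0.2247379 ]), [np.float64(0.002878528412029322), np.float64(0.0010827513552677526), np.float64(0.002339971399977622)]) [ 0.48949491 -0.02588453  0.227     ]
209 (array([ 0.48614383, -0.02742039,  0.22520624]), [np.float64(0.0023868765637472), np.float64(0.001187236241128498), np.float64(0.001574253688728944)]) [ 0.48778696 -0.02610103  0.227     ]
piv [ 0.6433101  -0.00815435  0.152     ] post [ 0.63549178 -0.0647855   0.128     ]
```

View pics/w1d.png

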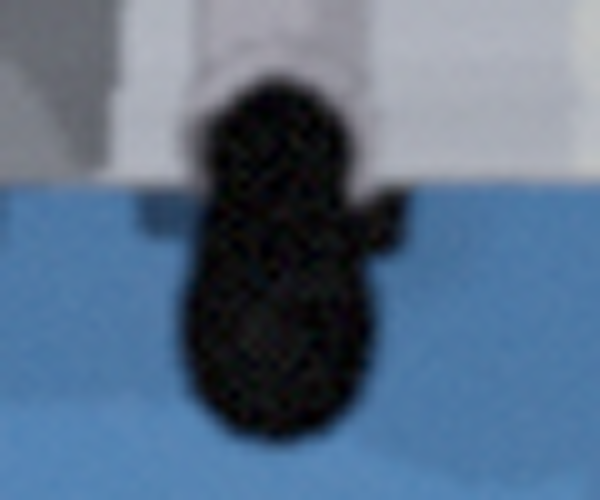

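The handle top centre in the wrist view is at (318,209), about (0.4865, -0.027) in the world, and the TCP is already over it. Descend 128 mm.

Request:
arm_command:
  commands:
    - {"slide":[0,0,25],"dr":[0,0,0]}
    - {"slide":[0,0,55],"dr":[0,0,0]}
    - {"slide":[0,0,85],"dr":[0,0,0]}
    - {"slide":[0,0,108],"dr":[0,0,0]}
    - {"slide":[0,0,120],"dr":[0,0,0]}
    - {"slide":[0,0,128],"dr":[0,0,0]}
    - {"slide":[0,0,128],"dr":[0,0,0]}

```text
clock: 2.5
tool_pos: [0.4837, -0.0315, 0.2023]
orientation: [0.0, 0.998, 0.06, -0.001]
contact_force: [-1.2, -0.2, 0.7]
width: 0.0913
```

Request:
arm_command:
  commands:
    - {"slide":[0,0,0],"dr":[0,0,0]}
    - {"slide":[0,0,0],"dr":[0,0,0]}
    - {"slide":[0,0,0],"dr":[0,0,0]}
    - {"slide":[0,0,0],"dr":[0,0,0]}
    - {"slide":[0,0,0],"dr":[0,0,0]}
    - {"slide":[0,0,0],"dr":[0,0,0]}
    - {"slide":[0,0,0],"dr":[0,0,0]}
    - {"slide":[0,0,0],"dr":[0,0,0]}
    - {"slide":[0,0,0],"dr":[0,0,0]}
    - {"slide":[0,0,0],"dr":[0,0,0]}
  gripper: 1
  squeeze: 30

```text
clock: 3.33
tool_pos: [0.4849, -0.0302, 0.2037]
orientation: [0.0, 0.998, 0.06, -0.0]
contact_force: [0.0, 0.6, 0.4]
width: 0.03
```

```bash
python3 - <<'E'
from h import *
s=ctrl.observe();print(s)
im,d=ctrl.grab_frame('wrist');cv2.imwrite('pics/w2.png',im[:,:,::-1])
im,d=ctrl.grab_frame('side');cv2.imwrite('pics/s2.png',cv2.resize(im[120:280,220:420,::-1],None,fx=3.5,fy=3.5))
E
```

```text
{'clock': 3.3333, 'joint_positions': array([ 0.30211369,  0.29897208, -0.43237657,  1.93896951,  0.15398474,
        0.93553294, -1.6552422 ]), 'qvel': array([ 0.00054114,  0.00096486,  0.00071479, -0.00132484,  0.00036674,
       -0.00022149,  0.00027854]), 'joint_efforts': array([-2.95223917e-04, -4.99093223e+01, -3.61317426e+00, -2.77505457e+01,
       -1.07011042e-02, -8.15538503e-02,  3.71972328e-04]), 'tool_pos': array([ 0.48487435, -0.03023691,  0.20369343]), 'orientation': array([ 1.98572157e-05,  9.98180652e-01,  6.02941391e-02, -3.92617715e-05]), 'contact_force': array([0.04979346, 0.57188676, 0.44535811]), 'ft_torque': array([-0.00950845, -0.0334158 , -0.0239545 ]), 'width': 0.02998535731967495}
```

View pics/w2.png

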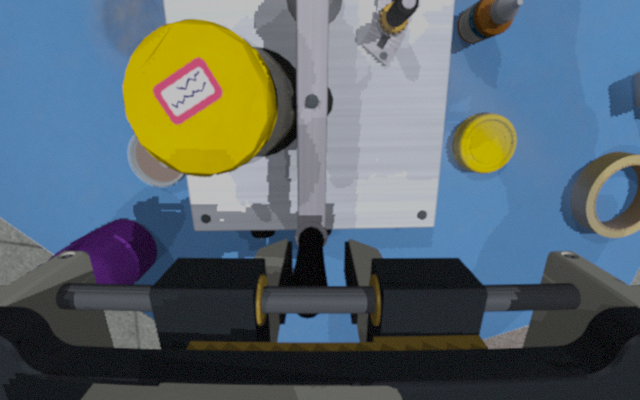

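View pics/s2.png

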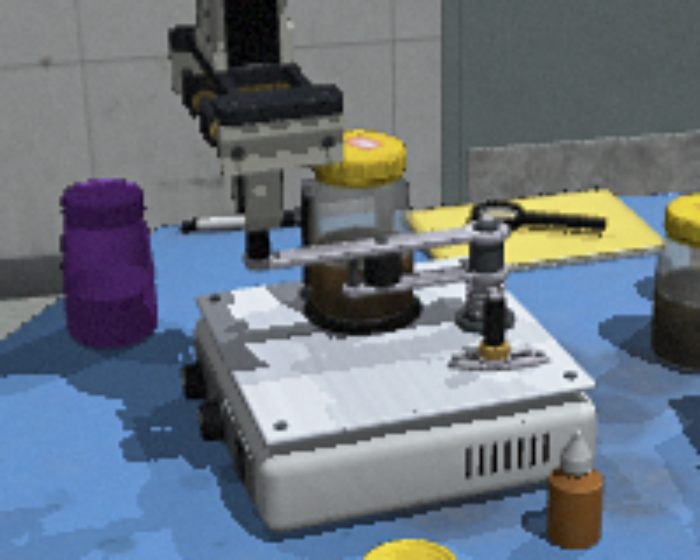

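The fingers are still closing (30 mm) round the handle at (312,265) in the wrist view. Continue.

Request:
arm_command:
  commands:
    - {"slide":[0,0,0],"dr":[0,0,0]}
    - {"slide":[0,0,0],"dr":[0,0,0]}
    - {"slide":[0,0,0],"dr":[0,0,0]}
    - {"slide":[0,0,0],"dr":[0,0,0]}
    - {"slide":[0,0,0],"dr":[0,0,0]}
    - {"slide":[0,0,0],"dr":[0,0,0]}

```text
clock: 3.93
tool_pos: [0.4847, -0.0301, 0.2037]
orientation: [-0.0, 0.998, 0.06, -0.0]
contact_force: [-2.2, 2.6, 0.2]
width: 0.0171
```

```bash
python3 - <<'E'
from h import *
s=ctrl.observe();print(s['tool_pos'],s['orientation'],s['contact_force'],s['ft_torque'],s['width'])
im,d=ctrl.grab_frame('wrist');cv2.imwrite('pics/w3.png',im[:,:,::-1])
E
```

```text
[ 0.48471732 -0.03014281  0.20368379] [-1.41075849e-05  9.98175186e-01  6.03843750e-02 -1.58914244e-04] [-2.20190318  2.60049967  0.21578899] [0.58045885 0.48185227 0.10739101] 0.017131991805889656
```

View pics/w3.png

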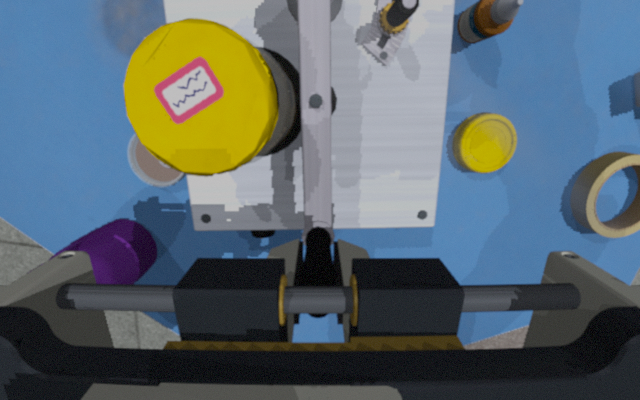

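The handle is gripped (17.1 mm). Seen in the tool frame, the pivot lies about 160 mm along +x, so I'll swing the first 20° along that arc, turning with it.

Request:
arm_command:
  commands:
    - {"slide":[0.2,7,0],"dr":[0,0,-2.5]}
    - {"slide":[0.6,14,0],"dr":[0,0,-5]}
    - {"slide":[2.4,27.8,0],"dr":[0,0,-10]}
    - {"slide":[5.5,41.4,0],"dr":[0,0,-15]}
    - {"slide":[9.6,54.7,0],"dr":[0,0,-20]}
    - {"slide":[9.6,54.7,0],"dr":[0,0,-20]}
    - {"slide":[9.6,54.7,0],"dr":[0,0,-20]}

```text
clock: 4.57
tool_pos: [0.5019, -0.0834, 0.2037]
orientation: [-0.0, 0.973, 0.233, 0.001]
contact_force: [-0.1, 6.0, -1.1]
width: 0.017
```

```bash
cat > st.py <<'E'
from h import *
s=ctrl.observe();q=s['orientation']
from scipy.spatial.transform import Rotation as R
Rt=R.from_quat([q[1],q[2],q[3],q[0]]).as_matrix()
P=np.array([.6445,-.009]);v=s['tool_pos'][:2]-P
print(s['clock'],s['tool_pos'],'w',s['width'],'F',s['contact_force'],'Ftool',s['contact_force']@Rt,'tq',s['ft_torque'],'r',np.linalg.norm(v),'ang',np.arctan2(v[1],v[0])+3.1416-.119,'toolx',np.arctan2(Rt[1,0],Rt[0,0])-.121, 'tool z',Rt[:,2])
E
python3 st.py
```

```text
4.5667 [ 0.50191596 -0.08344794  0.20366187] w 0.01704986240300354 F [-0.0815709   6.0356229  -1.09362383] Ftool [ 2.65629507 -5.41888974  1.1005186 ] tq [ 1.02026616 -0.12113373  0.13852157] r 0.1608499464077849 ang 0.3622047520332947 toolx 0.3485086835454653 tool z [ 0.00122058  0.0011591  -0.99999858]
```

Request:
arm_command:
  commands:
    - {"slide":[0.2,7,0],"dr":[0,0,-2.5]}
    - {"slide":[0.6,14,0],"dr":[0,0,-5]}
    - {"slide":[2.4,27.8,0],"dr":[0,0,-10]}
    - {"slide":[5.5,41.4,0],"dr":[0,0,-15]}
    - {"slide":[9.6,54.7,0],"dr":[0,0,-20]}
    - {"slide":[9.6,54.7,0],"dr":[0,0,-20]}
    - {"slide":[9.6,54.7,0],"dr":[0,0,-20]}

```text
clock: 5.15
tool_pos: [0.5354, -0.1267, 0.2036]
orientation: [-0.001, 0.917, 0.398, 0.001]
contact_force: [-0.3, 7.9, 0.6]
width: 0.017
```

```bash
python3 st.py; python3 - <<'E'
from h import *
im,d=ctrl.grab_frame('wrist');cv2.imwrite('pics/w4.png',im[:,:,::-1])
im,d=ctrl.grab_frame('side');cv2.imwrite('pics/s4.png',cv2.resize(im[120:280,220:420,::-1],None,fx=3.5,fy=3.5))
E
```

```text
5.15 [ 0.53542077 -0.12672082  0.20361202] w 0.016963093388773155 F [-0.3374798   7.89062785  0.5506257 ] Ftool [ 5.53886206 -5.63178896 -0.53202377] tq [ 1.52014271 -0.0779413   0.07523115] r 0.16048821771586178 ang 0.7044893263400838 toolx 0.6987357286947398 tool z [ 0.00115926  0.0024068  -0.99999643]
```

View pics/w4.png

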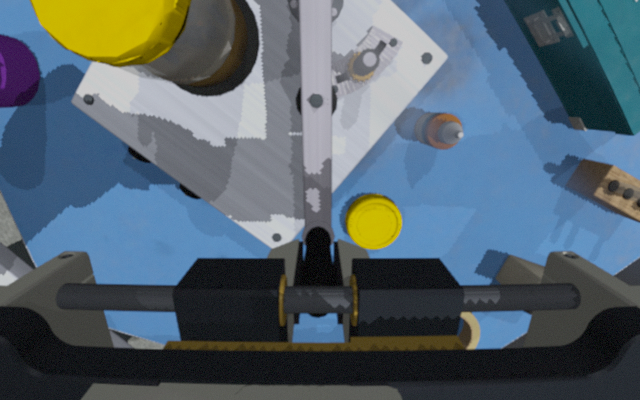

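View pics/s4.png

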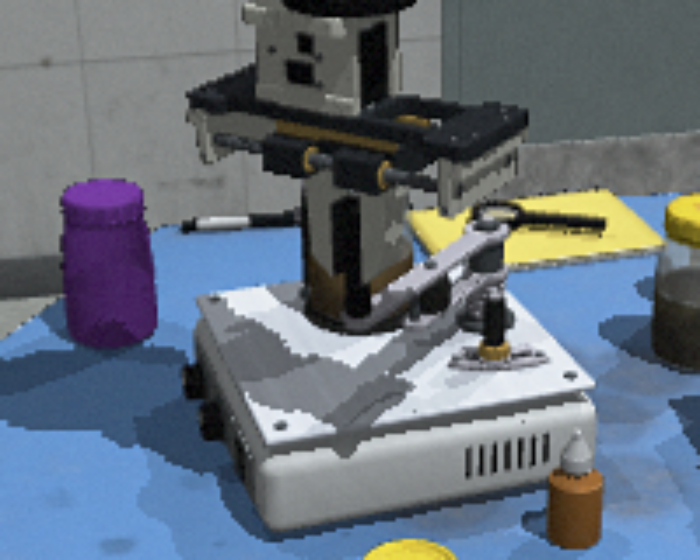

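The arm is off the jar and the post at (365,62) is still clear of the plate. At about 0.70 rad, contact should come near 1.0. I'll advance 10° with 1 mm inward correction (radial force 5.5 N), then go in small steps.

Request:
arm_command:
  commands:
    - {"slide":[0.8,7,0],"dr":[0,0,-2.5]}
    - {"slide":[1.6,14,0],"dr":[0,0,-5]}
    - {"slide":[2.5,21,0],"dr":[0,0,-7.5]}
    - {"slide":[3.5,27.8,0],"dr":[0,0,-10]}
    - {"slide":[3.5,27.8,0],"dr":[0,0,-10]}
    - {"slide":[3.5,27.8,0],"dr":[0,0,-10]}

```text
clock: 5.75
tool_pos: [0.5573, -0.1434, 0.2036]
orientation: [-0.001, 0.879, 0.477, 0.0]
contact_force: [-2.0, 5.1, 1.5]
width: 0.0174
```

```bash
python3 st.py
```

```text
5.75 [ 0.55726973 -0.14336594  0.20363406] w 0.01735117728119633 F [-1.95500304  5.12888115  1.45900001] Ftool [ 3.23474975 -4.43698346 -1.45110705] tq [1.07471098 0.36029414 0.00444156] r 0.16019777242258934 ang 0.8759915340232187 toolx 0.8730267318277715 tool z [-1.62101963e-04  1.47682132e-03 -9.99998896e-01]
```

Request:
arm_command:
  commands:
    - {"slide":[0.3,2.8,0],"dr":[0,0,-1]}
    - {"slide":[0.6,5.6,0],"dr":[0,0,-2]}
    - {"slide":[0.6,5.6,0],"dr":[0,0,-2]}
    - {"slide":[0.6,5.6,0],"dr":[0,0,-2]}

```text
clock: 6.08
tool_pos: [0.5618, -0.1462, 0.2037]
orientation: [-0.001, 0.871, 0.492, -0.0]
contact_force: [-3.3, 5.1, 3.1]
width: 0.0172
```

```bash
python3 st.py
```

```text
6.0833 [ 0.56184608 -0.14616437  0.2036521 ] w 0.01716518919066217 F [-3.32200188  5.07883701  3.08193973] Ftool [ 2.63641478 -5.46982216 -3.07554825] tq [ 1.00799059  0.49971145 -0.02232233] r 0.16014285884696283 ang 0.9094817105583315 toolx 0.9074247388665613 tool z [-6.48203622e-04  8.34133915e-04 -9.99999442e-01]
```

Request:
arm_command:
  commands:
    - {"slide":[0.3,2.8,0],"dr":[0,0,-1]}
    - {"slide":[0.5,5.6,0],"dr":[0,0,-2]}
    - {"slide":[0.5,5.6,0],"dr":[0,0,-2]}
    - {"slide":[0.5,5.6,0],"dr":[0,0,-2]}

```text
clock: 6.42
tool_pos: [0.5667, -0.149, 0.2036]
orientation: [-0.0, 0.862, 0.507, -0.0]
contact_force: [-3.4, 3.4, 2.6]
width: 0.0168
```

```bash
python3 st.py
```

```text
6.4167 [ 0.56674604 -0.14895124  0.20362724] w 0.01680080254531376 F [-3.43042518  3.40997151  2.56301291] Ftool [ 1.31060911 -4.65848205 -2.55843832] tq [0.82864836 0.65384951 0.01357916] r 0.16010005595676052 ang 0.9446872763446514 toolx 0.9417974038327062 tool z [-8.83590676e-04  4.52274171e-04 -9.99999507e-01]
```

Request:
arm_command:
  commands:
    - {"slide":[0.2,2.8,0],"dr":[0,0,-1]}
    - {"slide":[0.3,5.6,0],"dr":[0,0,-2]}
    - {"slide":[0.3,5.6,0],"dr":[0,0,-2]}
    - {"slide":[0.3,5.6,0],"dr":[0,0,-2]}

```text
clock: 6.75
tool_pos: [0.5717, -0.1515, 0.2036]
orientation: [-0.0, 0.853, 0.522, -0.0]
contact_force: [-3.8, 4.5, 2.4]
width: 0.0169
```

```bash
python3 st.py
```

```text
6.75 [ 0.57171794 -0.15151457  0.20364807] w 0.016922954286103478 F [-3.81276999  4.45540552  2.44880955] Ftool [ 2.2269638  -5.42694983 -2.44404773] tq [ 0.67375597  0.72395468 -0.00825083] r 0.16002384682984336 ang 0.9796334873184736 toolx 0.9764515428521152 tool z [-9.32547440e-04  2.70475183e-04 -9.99999529e-01]
```

Request:
arm_command:
  commands:
    - {"slide":[0.1,1.5,0],"dr":[0,0,-0.5]}
    - {"slide":[0.2,2.8,0],"dr":[0,0,-1]}
    - {"slide":[0.2,2.8,0],"dr":[0,0,-1]}
    - {"slide":[0.2,2.8,0],"dr":[0,0,-1]}

```text
clock: 7.08
tool_pos: [0.5742, -0.1527, 0.2036]
orientation: [-0.0, 0.849, 0.529, -0.0]
contact_force: [-4.0, 4.1, 2.9]
width: 0.0169
```

```bash
python3 st.py
```

```text
7.0833 [ 0.5741503  -0.15271879  0.20363999] w 0.01691114469432592 F [-4.00129079  4.07629476  2.92427612] Ftool [ 1.89642498 -5.39055626 -2.91948167] tq [0.61781468 0.75640179 0.01553135] r 0.16001302984139856 ang 0.9965949336572482 toolx 0.9937871124931357 tool z [-1.13473810e-03  6.18547088e-05 -9.99999354e-01]
```

Request:
arm_command:
  commands:
    - {"slide":[0.1,1.5,0],"dr":[0,0,-0.5]}
    - {"slide":[0.1,2.8,0],"dr":[0,0,-1]}
    - {"slide":[0.1,2.8,0],"dr":[0,0,-1]}
    - {"slide":[0.1,2.8,0],"dr":[0,0,-1]}

```text
clock: 7.42
tool_pos: [0.5767, -0.1539, 0.2036]
orientation: [-0.0, 0.844, 0.536, -0.0]
contact_force: [-4.7, 3.4, 3.2]
width: 0.0173
```

```bash
python3 st.py
```

```text
7.4167 [ 0.57668491 -0.15390513  0.20364899] w 0.017270344390021602 F [-4.66611099  3.39909453  3.19612629] Ftool [ 1.09418022 -5.67140226 -3.1905524 ] tq [0.64850025 0.77330344 0.0119691 ] r 0.15998869690410275 ang 1.0140850768116112 toolx 1.0111620359591391 tool z [-1.15586018e-03  5.24775468e-05 -9.99999331e-01]
```

Request:
arm_command:
  commands:
    - {"slide":[0.1,1.5,0],"dr":[0,0,-0.5]}
    - {"slide":[0.1,2.8,0],"dr":[0,0,-1]}
    - {"slide":[0.1,2.8,0],"dr":[0,0,-1]}
    - {"slide":[0.1,2.8,0],"dr":[0,0,-1]}

```text
clock: 7.75
tool_pos: [0.5791, -0.155, 0.2036]
orientation: [-0.0, 0.839, 0.544, -0.001]
contact_force: [-4.7, 3.0, 3.6]
width: 0.017
```

```bash
python3 st.py
```

```text
7.75 [ 0.57907326 -0.15497207  0.20363237] w 0.01695886208212901 F [-4.70936185  2.96282799  3.61318301] Ftool [ 0.7764115  -5.51425283 -3.60579132] tq [ 0.66282879  0.9658731  -0.03095451] r 0.1599640678048161 ang 1.0304358706019983 toolx 1.0286252819456307 tool z [-1.54696155e-03  3.44811094e-05 -9.99998803e-01]
```

No contact felt yet; keep stepping.

Request:
arm_command:
  commands:
    - {"slide":[0.1,1.5,0],"dr":[0,0,-0.5]}
    - {"slide":[0.1,2.8,0],"dr":[0,0,-1]}
    - {"slide":[0.1,2.8,0],"dr":[0,0,-1]}
    - {"slide":[0.1,2.8,0],"dr":[0,0,-1]}

```text
clock: 8.08
tool_pos: [0.5805, -0.1556, 0.2036]
orientation: [-0.001, 0.834, 0.551, -0.002]
contact_force: [-11.3, 5.6, 8.4]
width: 0.0169
```

```bash
python3 st.py; python3 - <<'E'
from h import *
im,d=ctrl.grab_frame('wrist');cv2.imwrite('pics/w5.png',cv2.resize(im[0:200,220:480,::-1],None,fx=3,fy=3))
E
```

```text
8.0833 [ 0.58050616 -0.15558586  0.20355102] w 0.016913277620414027 F [-11.33711807   5.57957325   8.38715855] Ftool [  0.66909754 -12.64955409  -8.33950851] tq [ 0.92594622  2.05806156 -0.20340851] r 0.15994569710738904 ang 1.0401806498906736 toolx 1.046225923398498 tool z [-4.00083055e-03  3.98660466e-04 -9.99991917e-01]
```

View pics/w5.png

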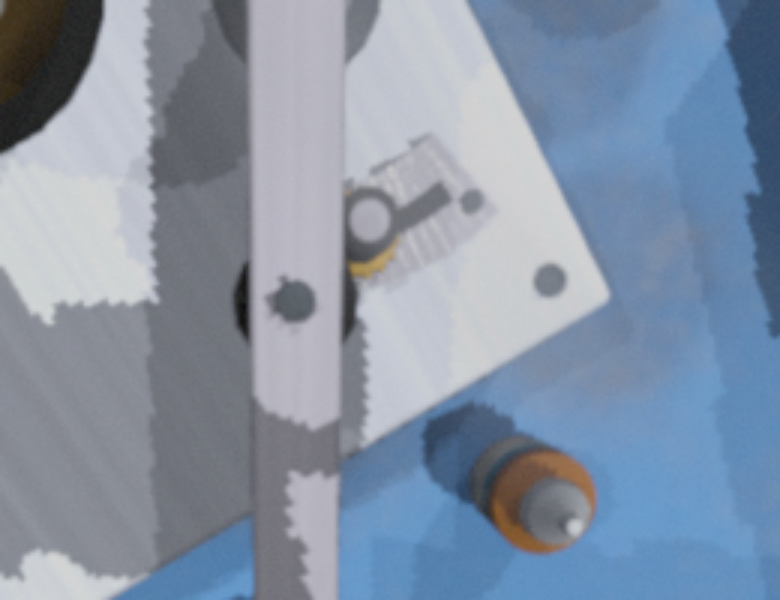

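Contact: the crop shows the arm's side touching the sleeved post at (365,215). The motion stalled at 1.040 rad while the tangential force rose from 5.5 to 12.6 N, which is about 7 N beyond the spring. I'll hold and check that it is steady.

Request:
arm_command:
  commands:
    - {"slide":[0,0,0],"dr":[0,0,0]}
    - {"slide":[0,0,0],"dr":[0,0,0]}
    - {"slide":[0,0,0],"dr":[0,0,0]}
    - {"slide":[0,0,0],"dr":[0,0,0]}
    - {"slide":[0,0,0],"dr":[0,0,0]}
    - {"slide":[0,0,0],"dr":[0,0,0]}
    - {"slide":[0,0,0],"dr":[0,0,0]}
    - {"slide":[0,0,0],"dr":[0,0,0]}
    - {"slide":[0,0,0],"dr":[0,0,0]}
    - {"slide":[0,0,0],"dr":[0,0,0]}

```text
clock: 8.97
tool_pos: [0.5804, -0.1556, 0.2036]
orientation: [-0.001, 0.834, 0.551, -0.002]
contact_force: [-9.6, 4.9, 7.6]
width: 0.017
```

```bash
python3 st.py; python3 - <<'E'
from h import *
im,d=ctrl.grab_frame('side');cv2.imwrite('pics/s6.png',cv2.resize(im[120:320,220:440,::-1],None,fx=3,fy=3))
im,d=ctrl.grab_frame('top');cv2.imwrite('pics/t6.png',cv2.resize(im[130:250,230:470,::-1],None,fx=3,fy=3))
E
python3 st.py
```

```text
8.9667 [ 0.5804425  -0.15559563  0.20356038] w 0.01698296053130686 F [-9.58939344  4.92128181  7.61368698] Ftool [  0.74976672 -10.78050242  -7.57379219] tq [ 0.91269132  2.07305872 -0.06294941] r 0.15998012846891566 ang 1.0398404381132513 toolx 1.0461864793642632 tool z [-4.00479282e-03  2.90551639e-04 -9.99991939e-01]
9.0667 [ 0.58043641 -0.15560121  0.20352502] w 0.01713374233220727 F [-10.23555064   4.85176986   7.77888966] Ftool [  0.4318482  -11.34865961  -7.73554938] tq [ 0.95079542  1.97613478 -0.13959103] r 0.15998767925830423 ang 1.0398195188765815 toolx 1.0461777193782653 tool z [-4.07060080e-03  3.31954578e-04 -9.99991660e-01]
```

View pics/s6.png

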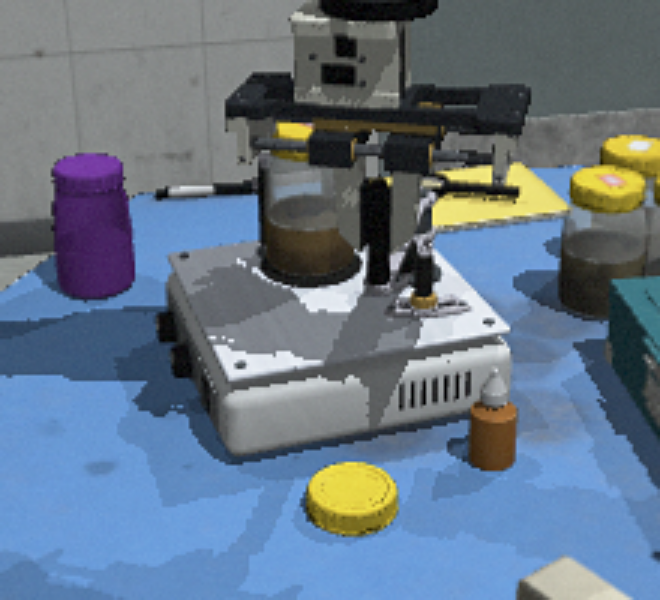

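View pics/t6.png

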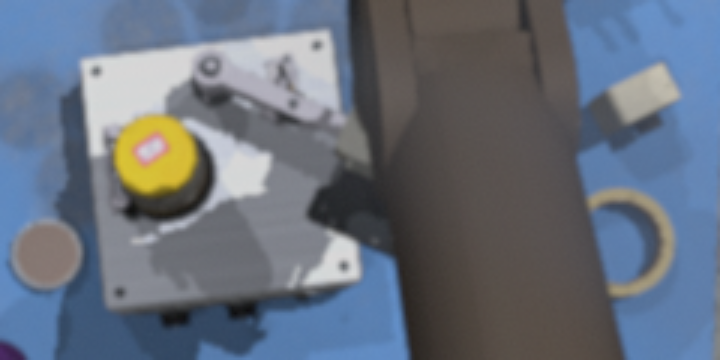

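The arm rests on the post and the jar stands upright in its seat, with its lid at top-view pixel (282,182) as at the start. Nothing has been disturbed. The hold is steady at about 11 N tangential, roughly 5 N beyond the spring. Handing in.

```bash
python3 -c "
from workcell import ctrl
print(ctrl.close_job())"
```

```text
the job is handed in; nothing more can be done
None
```

The clamp arm is swung open against its stop post, and the gripper was still holding the handle there when I handed the job in. No verdict came back.

- **Grip and swing:** I took the handle at a 17 mm opening with 30 N of squeeze. I swung it along its 160 mm arc, turning the tool with it.
- **Stop:** It met the post at about 1.04 rad; the camera measurements had predicted 1.03. The arm stopped moving there while the tangential force rose from about 5.5 N to 12.6 N.
- **Hold:** It settled at about 11 N, roughly 5–6 N more than the spring alone. The arm stayed still for the 1 s I watched.
- **Jar and small things:** In the last pictures the jar stands upright in its seat, with its lid at the same pixel as at the start. The dish, loose lid, dropper bottle and tape look undisturbed; I judged these by eye and did not measure them again.

**Other readings:** About 8 N of upward force showed on the tool while it pressed on the stop. I did not trace its cause, but it was steady and far below the limits. My first two move calls were refused for a missing field, and nothing moved.

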